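# Squeeze the snap-in bush home in a rod end with the bench pliers

## Robot

A 6-joint arm with a two-finger parallel gripper is mounted at the origin on the work surface. World frame = base frame: x ahead of the robot, y to its left, z up, the work surface at z = 0. Lengths are in m, angles in rad, forces in N, time in s.
With the tool pointing down it reaches from about 0.375 to 0.925 m from the base axis. Payload 5.7 kg.
Tool frame: the origin (TCP) lies between the finger pads; the fingertips stand 25 mm ahead of it and the grasp point (between the pads) lies 6 mm ahead of it (bot.finger_overhang is the distance from the TCP to the fingertips, in m); z points along the fingers, x is the direction in which the jaws open and shut, and the axes are right-handed (so a half turn about z gives the same grasp; the last joint's range is limited). The gripper opens to 85 mm and grips with 20 to 120 N. Pads are 22 mm wide; open, the fingers measure 114 mm over their backs; the gripper's body (76 mm by 85 mm) begins 54 mm behind the grasp point. The pads swing forward as they close: fully open they stand 13 mm farther back than shut.
Start: joints at [1.117, 0.359, 1.51, -0, 1.272, -0.115], TCP at [0.199, 0.566, 0.256] pointing down, gripper open.
Joint ranges: [-2.97, 2.97], [-1.01, 2.36], [0.21, 2.38], [-0.96, 4.11], [0.2, 2.71], [-2.98, 2.98]. Speed limits (rad/s): [2.39, 2.39, 3.14, 3.14, 3.14, 3.14].

## Interface

Orientations are given as a unit quaternion [x, y, z, w].
In Python, from bench import bot, imaging gives the robot as it stands. The module is installed in compiled form; this text tells all that it offers.
- The arm moves only by the tool jog_arm, never from a script. Its argument "series" is a list that holds one entry, the list of rows, each a list of 4 numbers: the shift along the tool's x, y, z in mm, then the turn about the tool's z in rad. In form: [[[dx, dy, dz, roll], ...]]. A call has 1 to 5 rows; each row is the pose to reach, as a shift and turn from the pose commanded when the call began, along the tool's axes at that moment; what a row does not reach only later rows make up. A row lasts 1/8 s, in which the tool goes at most 62.5 mm and 10.7 degrees, less where a joint would pass 70% of its speed; a pose out of reach is approached as far as the arm can. A call with a gripper value outside its range is refused whole. "claw" is the finger opening in mm, from 0 to 85.4, set as the call begins (left out, the last holds). The fingers move at their own pace and stop on an object; "newtons" is the grip in N (left out, the last holds). Time passes only in rows, so rows that repeat a pose let the fingers close. It gives the time, the measured TCP pose, the force and the opening at its end, in the units of the state.
- bot.observe(): the state, without advancing time (a new reading comes with each control period).
- imaging.get_image(name): name is "side" or "top" or "wrist"; returns the picture (420x560x3 uint8, blue, green, red); there is no depth.
- imaging.camera_params(name): a dict with "fx", "fy", "cx", "cy" (pixels), "R" (3x3) and "t" (3): a world point X has camera coordinates R X + t; the wrist camera has in their place "hand_eye" (4x4, takes a point from camera to tool coordinates, whose origin is the TCP and whose axes are the tool frame's). Camera axes: x right, y down, z forward; pixel columns grow to the right and rows downward; lengths in m; the calibration is good to about 2 mm. A picture is of the moment at which its call begins: read the wrist's pose just before it. camera_params takes no time and is no camera call.
- bot.finish_job(): hands the job in, once; it reports no verdict.
The state is a dict: "time": time; "q": joint angles; "joint_vel": joint speeds; "joint_torque": joint torques, N m; "tool_pos": TCP position; "tool_rot": TCP orientation; "wrist_force": force on the tool from outside, world axes, zero at the start; "wrist_torque": the same for the moment, N m; "grip_width": finger opening in m.
Only numpy, scipy, OpenCV 4.12 (cv2) and the standard library are available. Lean on these libraries where they do the work, as an engineer would, in place of code of your own. Each camera call takes 0.05 s, during which the arm holds its last target.

## Task

Stand the rod end in the cradle between the jaws of the bench pliers and let go of it. Then squeeze the two handles of the pliers together, slowly and gently, until the bush gives and snaps home into the rod end, stop squeezing there (squeezing on after that would crack the casting), and let the handles spring open again, leaving the rod end standing in the cradle. Leave the other things on the bench alone.

Things in the scene. Friction and masses are not known exactly. Their poses are not given: they have to be found in the camera images.
- rod_mid (a point): Centre of the rod end, half-way up (32 mm above its underside): a loose aluminium casting, about 0.2 kg, standing upright, z up. Below, a block 34 mm along x, 18 mm along y, 28 mm high; on its middle a square shank 14 x 14 mm, from 28 to 64 mm above the underside, to take hold of.
- rod_end: The same rod end, same axes, origin at the centre of its underside. A steel bush of 14 mm diameter, centred 14 mm above the underside, sticks 5 mm out of the block's +y face; fully home it still stands 1 mm proud. The -y face is flat. It goes into the cradle best with the bush towards the seat's +y, away from the jaw screw.
- bush (a joint): How far the bush has gone into the rod end (m): 0 at the start, 0.004 fully home. Pressed at its face it resists more and more, to a peak of about 16 N after 1 to 2 mm; past about 3.2 mm it gives, pulls itself home with a snap and stays.
- seat (a point): Centre of the cradle's flat floor, 38 mm above the bench. x runs along the pliers from handles to jaws, y across them (the way jaws and handles close), z up. The rod end stands here, block length along x, between two end walls 38 mm apart in x (tops flared, up to 23 mm above the floor); in y it is open, so the rod end may slide as the jaws close.
- stand: The bench pliers' stand, fixed to the bench; origin under the hinge pin at bench height, axes as seat. The seat is 55 mm from the pin along +x. The round-nosed jaws come from +y and -y, 14 mm above the cradle floor (bars reach 25 mm above it). Open, the +y nose is 18 mm from the seat's middle; the -y nose, a screw, 13 to 21 mm: left at any setting, not measured.
- grip_left (a point): Centre of the upturned grip at the end of the +y handle: an upright rubber-covered pin, 12 mm in diameter, free from 66 to 118 mm above the bench (this point is at 93 mm). The two grips lie 165 mm from the seat along the pliers' -x; open, they are 58 mm apart between centres (70 mm over the outsides). Pinch both at once from outside, from above.
- grip_right (a point): The same on the -y handle. At the levers' own stops the grips would be about 13 mm apart; the bush gives when their centres are some 17 to 37 mm apart, depending on the jaw screw.
- lever_left: One of two crossed steel levers: handle on the +y side, jaw with the screw on the -y side; origin on the hinge pin at bench height. Grips are 110 mm and jaws 55 mm from the pin, so a jaw moves half as far and presses twice as hard as its grip. A weak spring opens each lever (1 to 2 N at the grip).
- lever_right: The other lever: handle on the -y side, plain jaw on the +y side; same origin. With both grips pinched, each feels only the spring until the jaws meet the rod end, then up to about 10 N as the bush resists, then a drop as it gives. More than 26 N of a jaw on the rod end (about 15 N on a grip) cracks the casting.
- mallet: Bystander: rubber mallet lying on the bench, head 60 mm in diameter and 95 mm long, wooden handle 240 mm. Origin under the head.
- can: Bystander: tin can 66 mm in diameter, 100 mm high. Origin at the centre of its underside.
- jar: Bystander: small amber jar 42 mm in diameter, 60 mm high. Origin at the centre of its underside. The jar and the rod end stand one to the left and one to the right of the pliers, either way.
- bearing: Bystander: steel bearing ring 52 mm in diameter, 16 mm high, lying flat. Origin at the centre of its underside.
Things that resemble listed ones, but are neither listed nor needed, are in the scene too. Several things have the shape of the rod_end; the one meant has the colours described above. What is shaped like the stand but pink is not meant.

How it is judged:
On the way, in this order (a step that is already met when the one before it is completed fails the run):
1. the rod end stands in the cradle, let go, its bush still out (x of rod_mid in the frame of seat between -0.004 and 0.004 m and y of rod_mid in the frame of seat between -0.009 and 0.009 m and z of rod_mid in the frame of seat between 0.028 and 0.036 m and angle between rod_mid's own z axis and vertical below 0.1 rad and value of joint bush below 0.0015 m and contact force between the fingers and rod_end below 0.2 N), for 0.2 s.
2. the bush is snapped home in the cradle with the handles squeezed together (x of rod_mid in the frame of seat between -0.004 and 0.004 m and y of rod_mid in the frame of seat between -0.009 and 0.009 m and z of rod_mid in the frame of seat between 0.028 and 0.036 m and angle between rod_mid's own z axis and vertical below 0.1 rad and value of joint bush above 0.0034 m and horizontal distance between grip_left and grip_right below 0.041 m), for 0.1 s.
At the end, for the whole second after the job is handed in: The bush is home (more than 3.4 mm of its 4 mm), the rod end stands upright (within 0.1 rad) on the cradle floor (within 4 mm along, 9 mm across, 4 mm in height), at rest and let go, and the handles have sprung open (grips more than 54 mm apart centre to centre) (x of rod_mid in the frame of seat between -0.004 and 0.004 m and y of rod_mid in the frame of seat between -0.009 and 0.009 m and z of rod_mid in the frame of seat between 0.028 and 0.036 m and angle between rod_mid's own z axis and vertical below 0.1 rad and value of joint bush above 0.0034 m and horizontal distance between grip_left and grip_right above 0.054 m and linear speed of rod_end below 0.02 m/s); the robot touches nothing.
It fails at once if the jaws squeeze the rod end with more than 26 N (contact force between any of lever_left, lever_right and rod_end above 26 N).
It fails at once if a bystander is moved by more than 30 mm (distance of any of mallet, can, jar, bearing from where it was at the start of the episode above 0.03 m).
It also fails if it takes over 61 s, if anything falls off the work surface, if the arm or the gripper's body presses on something with over 40 N, if the wrist force passes 120 N, or if a joint passes its speed limit or range.

## Working session

There is one attempt and no reset: what is moved stays moved. The work goes in short steps, Python scripts to look and compute and a tool call to move; the robot and the scene stay as the last step left them, time stands still between calls to the robot, and variables do not carry over. Pictures are saved under pics/ and viewed, and the job is handed in when it is done.

Besides the shell and the picture viewer there is one more tool, called after ">>>" as name(argument=value, ...) on one line, values as JSON. jog_arm: Moves the arm, as the interface text tells. Its arguments: {"type":"object","properties":{"series":{"type":"array","items":{"type":"array","items":{"type":"array","items":{"type":"number"}}}},"claw":{"type":"number"},"newtons":{"type":"number"}},"required":["series"]}

```bash
mkdir -p pics; python3 - <<'E'
from bench import bot, imaging
import cv2
s=bot.observe(); print(s)
for n in ["side","top","wrist"]:
    cv2.imwrite(f"pics/{n}0.png",imaging.get_image(n))
    print(n,imaging.camera_params(n))
print(bot.finger_overhang)
E
```

```text
{'time': 0.0, 'q': array([ 1.11693302e+00,  3.59464150e-01,  1.51141657e+00,  1.01393861e-05,
        1.27246827e+00, -1.15111261e-01]), 'joint_vel': array([-2.12049166e-03, -2.09801592e-03,  2.85929315e-04, -1.60159185e-03,
       -9.95320453e-05, -6.25926896e-05]), 'joint_torque': array([-1.50200300e-03, -5.27617300e+01, -2.78623170e+01, -2.37157628e-04,
        1.28969960e-02,  3.54974725e-05]), 'tool_pos': array([0.19912643, 0.56534459, 0.25548388]), 'tool_rot': array([ 8.16183837e-01,  5.77791635e-01, -7.72609946e-04,  4.17470007e-04]), 'wrist_force': array([-0.33981978,  0.2519035 ,  0.0599407 ]), 'wrist_torque': array([0.01861546, 0.01363327, 0.00734581]), 'grip_width': 0.08574392077068772}
side {'fx': 460.8248594988567, 'fy': 460.8248594988567, 'cx': 275.56324121672515, 'cy': 204.1439921790581, 'R': array([[ 0.94606378, -0.32390861, -0.00682104],
       [-0.18564973, -0.5247461 , -0.83076814],
       [ 0.26551364,  0.78722598, -0.55657683]]), 't': array([-0.46033657,  0.17587095,  1.06086081])}
top {'fx': 532.9030615736392, 'fy': 532.9030615736392, 'cx': 277.771564985208, 'cy': 213.76096991145135, 'R': array([[ 0.02800243, -0.99955219,  0.01054918],
       [-0.98139673, -0.029496  , -0.18971147],
       [ 0.18993767, -0.00504055, -0.98178321]]), 't': array([-0.00180563,  0.49132737,  1.53992377])}
wrist {'fx': 303.8926085687606, 'fy': 303.8926085687606, 'cx': 276.832621663009, 'cy': 205.10585250758393, 'hand_eye': array([[ 9.99999801e-01, -2.09985426e-04, -5.94264815e-04,
         8.88183121e-04],
       [ 3.84237058e-04,  9.50504165e-01,  3.10711579e-01,
        -7.87788544e-02],
       [ 4.99606278e-04, -3.10711746e-01,  9.50504056e-01,
        -1.18281034e-01],
       [ 0.00000000e+00,  0.00000000e+00,  0.00000000e+00,
         1.00000000e+00]])}
0.025
```

View pics/side0.png

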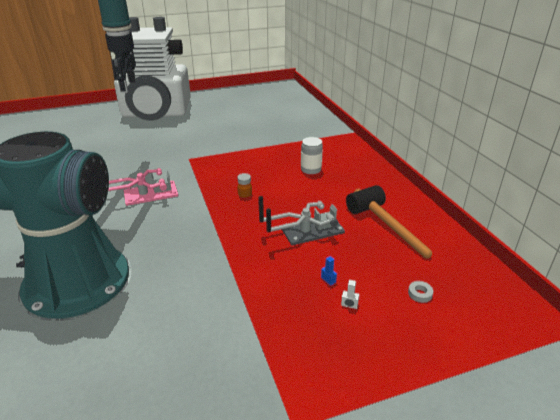

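View pics/top0.png

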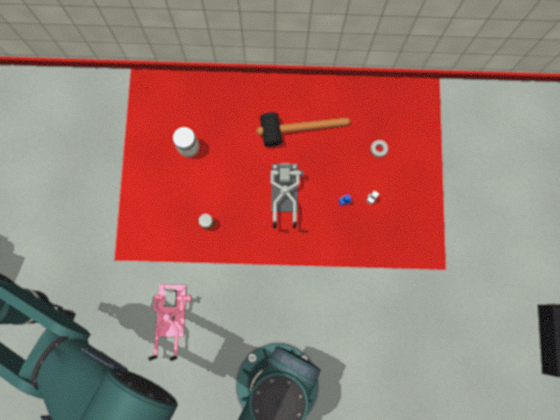

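View pics/wrist0.png

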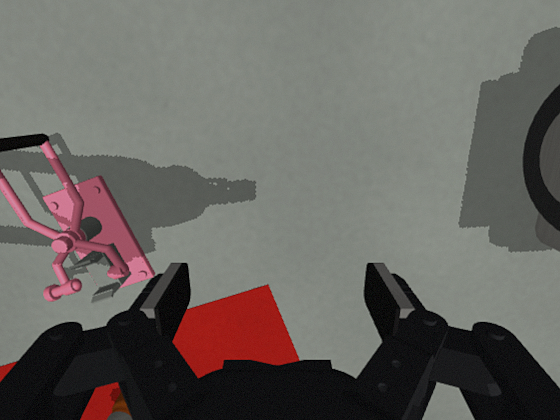

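The top view shows the pliers at about (286,195), the white/metal rod end at (373,198), a blue look-alike at (345,200), and the pink decoy at (168,320). The jar is at (206,221). I'll enlarge the crops next.

```bash
python3 - <<'E'
import cv2
t=cv2.imread("pics/top0.png"); s=cv2.imread("pics/side0.png")
cv2.imwrite("pics/tz.png",cv2.resize(t[150:240,260:395],None,fx=5.9,fy=5.9,interpolation=cv2.INTER_CUBIC))
cv2.imwrite("pics/sz.png",cv2.resize(s[190:315,250:375],None,fx=4.8,fy=4.8,interpolation=cv2.INTER_CUBIC))
E
```

```text
(no output)
```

View pics/tz.png

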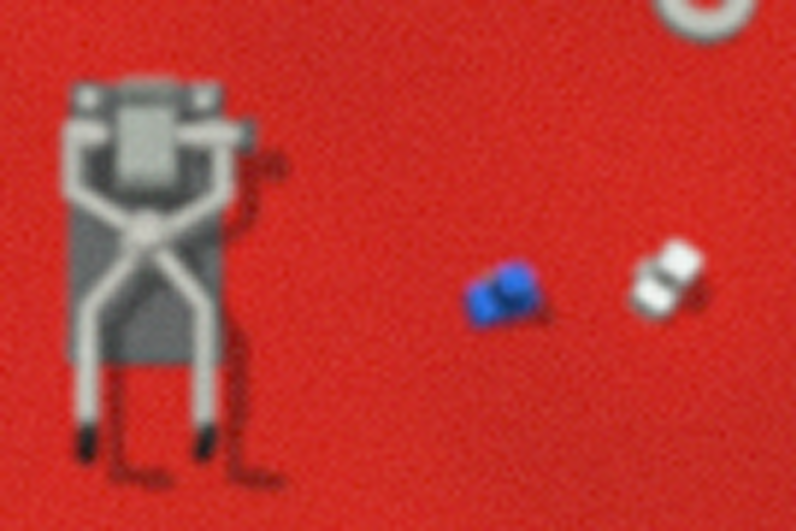

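View pics/sz.png

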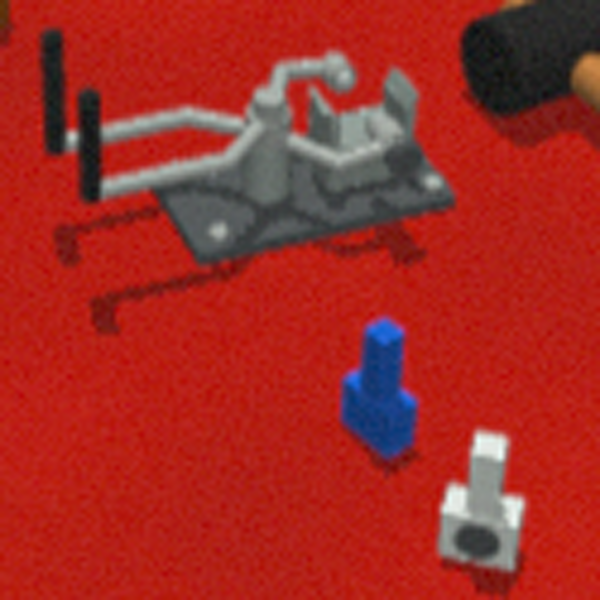

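```bash
cat > h.py <<'E'
import numpy as np, cv2
from bench import bot, imaging
from scipy.spatial.transform import Rotation as Rn
def ray(name,uv,st=None):
    p=imaging.camera_params(name); d=np.array([(uv[0]-p['cx'])/p['fx'],(uv[1]-p['cy'])/p['fy'],1.])
    if name=='wrist':
        H=p['hand_eye'];R=Rn.from_quat(st['tool_rot']).as_matrix()
        return R@H[:3,3]+st['tool_pos'], R@H[:3,:3]@d
    R=np.array(p['R']); return -R.T@np.array(p['t']), R.T@d
def plane(name,uv,z,st=None):
    o,d=ray(name,uv,st); return o+d*(z-o[2])/d[2]
def proj(name,X,st=None):
    p=imaging.camera_params(name)
    if name=='wrist':
        H=p['hand_eye'];R=Rn.from_quat(st['tool_rot']).as_matrix()
        c=H[:3,:3].T@(R.T@(np.array(X)-st['tool_pos'])-H[:3,3])
    else: c=np.array(p['R'])@X+p['t']
    return np.array([p['cx']+p['fx']*c[0]/c[2],p['cy']+p['fy']*c[1]/c[2]])
def tri(obs):
    A=np.zeros((3,3));b=np.zeros(3)
    for n,uv,st in obs:
        o,d=ray(n,uv,st);d=d/np.linalg.norm(d);M=np.eye(3)-np.outer(d,d);A+=M;b+=M@o
    return np.linalg.solve(A,b)
def snap(name,f):
    s=bot.observe(); im=imaging.get_image(name); cv2.imwrite('pics/'+f+'.png',im)
    import pickle; pickle.dump(s,open('pics/'+f+'.pkl','wb')); return s,im
def load(f):
    import pickle; return pickle.load(open('pics/'+f+'.pkl','rb'))
def tooldelta(T,s=None):
    s=s or bot.observe(); R=Rn.from_quat(s['tool_rot']).as_matrix()
    return R.T@(np.array(T)-s['tool_pos'])*1000
E
python3 - <<'E'
from h import *
f=lambda x,y:(260+x/5.9-.42,150+y/5.9-.42)
g=lambda x,y:(250+x/4.8-.4,190+y/4.8-.4)
for n,uv,z in [('pin',f(146,225),.07),('gl',f(87,428),.118),('gr',f(206,428),.118),('seat',f(147,130),.038),('rodtop',f(685,258),.064),('rodblock',f(655,297),.028),('jar',(206,221),.06),('bluetop',f(517,282),.064)]:
    print(n,uv,plane('top',uv,z).round(3))
for n,a,b in [('gl',f(87,428),g(52,35)),('gr',f(206,428),g(90,93)),('rod',f(685,258),g(491,440))]:
    print(n,tri([('top',a,None),('side',b,None)]).round(3))
E
```

```text
pin (284.3257627118644, 187.715593220339) [ 0.566 -0.005  0.07 ]
gl (274.3257627118644, 222.12237288135594) [0.453 0.022 0.118]
gr (294.4952542372881, 222.12237288135594) [ 0.455 -0.035  0.118]
seat (284.4952542372881, 171.61389830508475) [ 0.624 -0.004  0.038]
rodtop (375.68169491525424, 193.30881355932203) [ 0.559 -0.277  0.064]
rodblock (370.5969491525423, 199.91898305084746) [ 0.546 -0.268  0.028]
jar (206, 221) [0.461 0.223 0.06 ]
bluetop (347.20711864406775, 197.37661016949153) [ 0.544 -0.192  0.064]
gl [0.454 0.022 0.118]
gr [ 0.456 -0.035  0.118]
rod [ 0.558 -0.276  0.069]
```

```bash
python3 - <<'E'
from h import *
print(tooldelta([0.55,-0.005,0.25]))
E
```

```text
[-421.43285602  520.43822401    6.14279461]
```

>>> jog_arm(series=[[[-36,45,0,-0.1],[-74,91,0,-0.2],[-112,137,0,-0.34],[-150,183,0,-0.34],[-188,230,0,-0.34]]], claw=85, newtons=20)

```text
time: 0.78
tool_pos: [0.3544, 0.3104, 0.2562]
tool_rot: [0.707, 0.708, 0.0, 0.0]
wrist_force: [1.1, 0.9, 0.2]
grip_width: 0.0851
```

```bash
python3 - <<'E'
from h import *
print(tooldelta([0.55,-0.005,0.25]), Rn.from_quat(bot.observe()['tool_rot']).as_matrix()[:,0])
E
```

```text
[-315.75628287  195.05875011    6.28188813] [-1.69593016e-03  9.99998560e-01 -6.51352561e-05]
```

>>> jog_arm(series=[[[-45,28,0,0],[-95,58,0,0],[-145,90,0,0],[-195,120,0,0],[-245,152,0,0]]])

```text
time: 1.4
tool_pos: [0.5067, 0.0655, 0.2563]
tool_rot: [0.707, 0.707, 0.0, -0.0]
wrist_force: [0.9, 0.8, -0.6]
grip_width: 0.0849
```

>>> jog_arm(series=[[[-45,25,0,0],[-57,30,0,0],[-57,30,0,0]]])

```text
time: 1.78
tool_pos: [0.5359, 0.01, 0.2559]
tool_rot: [0.707, 0.707, -0.0, -0.001]
wrist_force: [-0.6, 0.7, -0.4]
grip_width: 0.0852
```

```bash
python3 - <<'E'
from h import *
s,im=snap('wrist','w1'); print(s['tool_pos'])
E
```

```text
[0.53592699 0.00998999 0.25591372]
```

View pics/w1.png

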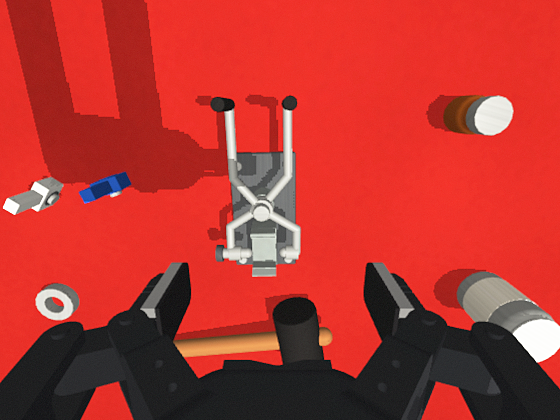

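```bash
python3 - <<'E'
import cv2
im=cv2.imread('pics/w1.png')
a=cv2.resize(im[170:225,0:140],None,fx=5.6,fy=5.6,interpolation=cv2.INTER_CUBIC)
b=cv2.resize(im[90:285,200:320],None,fx=3,fy=3,interpolation=cv2.INTER_CUBIC)
cv2.imwrite('pics/w1a.png',a);cv2.imwrite('pics/w1b.png',b)
E
```

```text
(no output)
```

View pics/w1a.png

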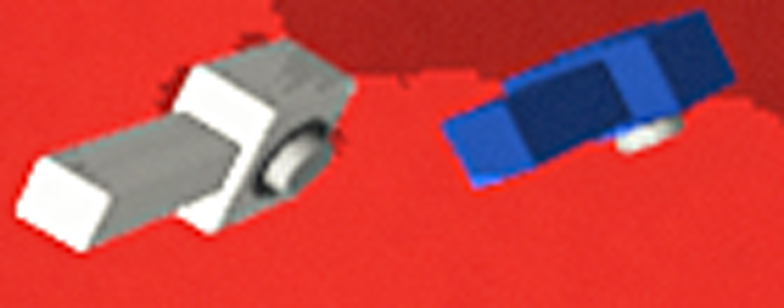

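View pics/w1b.png

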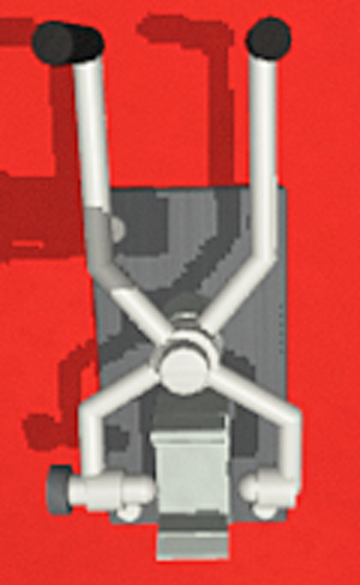

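```bash
python3 - <<'E'
from h import *
s=load('w1')
f=lambda x,y:(200+x/3-.33,90+y/3-.33)
gl=plane('wrist',f(268,38),.118,s);gr=plane('wrist',f(53,42),.118,s)
print(gl,gr,np.linalg.norm(gl-gr),'yaw',np.arctan2(-(gl-gr)[0],(gl-gr)[1]))
yaw=np.arctan2(-(gl-gr)[0],(gl-gr)[1]); m=(gl+gr)/2
print('mid',m,'seat',m+.165*np.array([np.cos(yaw),np.sin(yaw),0]))
for z in (.055,.06,.061,.065,.07):print('pin',z,plane('wrist',f(184,370),z,s))
print('noseR',plane('wrist',f(152,488),.052,s),'noseL',plane('wrist',f(243,490),.052,s))
for p in [(153,442),(228,432),(156,512),(228,511)]: print(p,plane('wrist',f(*p),.061,s),plane('wrist',f(*p),.038,s))
h=lambda x,y:(x/5.6-.4,170+y/5.6-.4)
P=[plane('wrist',h(*p),.064,s) for p in [(45,157),(113,190),(83,252),(18,212)]]
print(np.array(P),np.mean(P,0))
Q=[plane('wrist',h(*p),.028,s) for p in [(198,65),(273,110),(213,234)]]; print(np.array(Q),'c',(Q[0]+Q[2])/2)
E
```

```text
[0.45459351 0.02020243 0.118     ] [ 0.45555546 -0.03711325  0.118     ] 0.05732374689245761 yaw 0.016781746985935955
mid [ 0.45507448 -0.00845541  0.118     ] seat [ 0.62005125 -0.00568655  0.118     ]
pin 0.055 [ 0.57068132 -0.00722871  0.055     ]
pin 0.06 [ 0.56890886 -0.0069534   0.06      ]
pin 0.061 [ 0.56855437 -0.00689833  0.061     ]
pin 0.065 [ 0.56713641 -0.00667808  0.065     ]
pin 0.07 [ 0.56536395 -0.00640277  0.07      ]
noseR [ 0.62073732 -0.02075551  0.052     ] noseL [0.62164455 0.01487972 0.052     ]
(153, 442) [ 0.59711473 -0.0189819   0.061     ] [ 0.60736482 -0.02113547  0.038     ]
(228, 432) [0.59308542 0.00908803 0.061     ] [0.6030397  0.00899523 0.038     ]
(156, 512) [ 0.62639136 -0.01863478  0.061     ] [ 0.63879081 -0.02076286  0.038     ]
(228, 511) [0.6259929  0.00902106 0.061     ] [0.6383631  0.00892334 0.038     ]
[[ 0.54986013 -0.27621163  0.064     ]
 [ 0.55645899 -0.2650176   0.064     ]
 [ 0.56905383 -0.27413374  0.064     ]
 [ 0.56087748 -0.28442865  0.064     ]] [ 0.55906261 -0.27494791  0.064     ]
[[ 0.54059407 -0.27205836  0.028     ]
 [ 0.55031272 -0.25868794  0.028     ]
 [ 0.57790813 -0.27805275  0.028     ]] c [ 0.5592511  -0.27505555  0.028     ]
```

>>> jog_arm(series=[[[-55,5,0,0.12],[-110,9,0,0.24],[-165,14,10,0.36],[-220,18,20,0.48],[-280,23,30,0.62]]])

```text
time: 2.45
tool_pos: [0.5596, -0.2687, 0.2262]
tool_rot: [0.889, 0.457, 0.0, -0.0]
wrist_force: [0.5, 0.6, 0.7]
grip_width: 0.0852
```

```bash
python3 - <<'E'
from h import *
s=bot.observe();print(s['tool_pos'],tooldelta([0.559,-0.275,0.195]), Rn.from_quat(s['tool_rot']).as_matrix()[:,0])
E
```

```text
[ 0.55956513 -0.26869959  0.22621128] [-5.47575202  3.22511208 31.20533677] [5.81602639e-01 8.13472728e-01 7.00385683e-04]
```

>>> jog_arm(series=[[[0,0,25,0],[0,0,25,0],[0,0,25,0]]], claw=50)

```text
time: 2.82
tool_pos: [0.5598, -0.2679, 0.202]
tool_rot: [0.888, 0.459, 0.0, -0.0]
wrist_force: [0.0, -0.0, 0.6]
grip_width: 0.0499
```

```bash
python3 - <<'E'
from h import *
s,im=snap('wrist','w2'); print(s['tool_pos'])
E
```

```text
[ 0.55975701 -0.26786668  0.20195129]
```

View pics/w2.png

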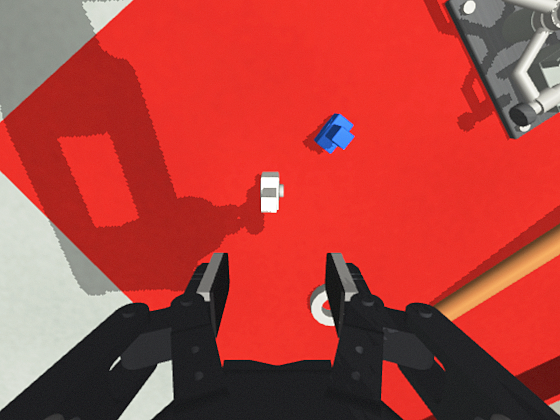

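```bash
python3 - <<'E'
import cv2
im=cv2.imread('pics/w2.png')
cv2.imwrite('pics/w2a.png',cv2.resize(im[160:230,235:315],None,fx=8,fy=8,interpolation=cv2.INTER_CUBIC))
E
```

```text
(no output)
```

View pics/w2a.png

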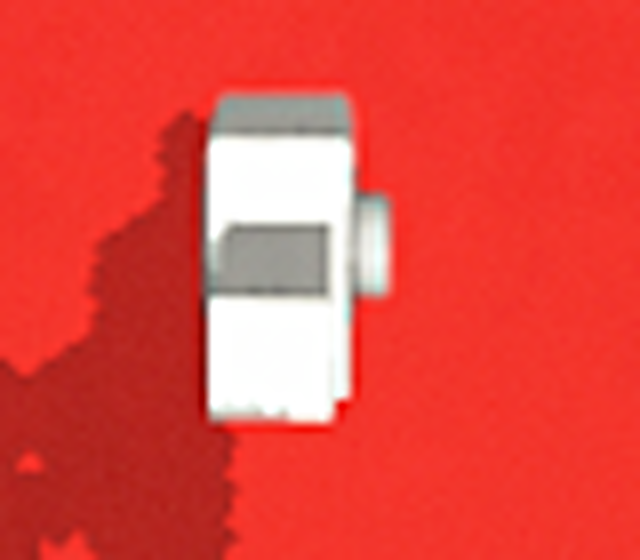

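```bash
python3 - <<'E'
from h import *
s=load('w2'); h=lambda x,y:(235+x/8-.44,160+y/8-.44)
for p,z in [((271,358),.064),((208,358),.064),((335,358),.064),((271,297),.064),((271,420),.064),((208,137),.028),((353,137),.028)]:
    X=plane('wrist',h(*p),z,s);print(p,X.round(4),tooldelta(X,s).round(1))
E
```

```text
(271, 358) [ 0.5593 -0.2754  0.064 ] [ -6.5   4.  137.9]
(208, 358) [ 0.5552 -0.2811  0.064 ] [-13.5   4.  137.9]
(335, 358) [ 0.5634 -0.2696  0.064 ] [  0.6   4.  138. ]
(271, 297) [ 0.5535 -0.2713  0.064 ] [ -6.4  -3.  138. ]
(271, 420) [ 0.5652 -0.2797  0.064 ] [ -6.5  11.3 137.9]
(208, 137) [ 0.5406 -0.2726  0.028 ] [-15.  -12.8 174. ]
(353, 137) [ 0.5509 -0.2581  0.028 ] [  2.8 -12.8 174. ]
```

>>> jog_arm(series=[[[-6.5,4,15,0],[-6.5,4,50,0],[-6.5,4,85,0],[-6.5,4,115,0],[-6.5,4,135,0]]])

```text
time: 3.5
tool_pos: [0.5583, -0.2768, 0.0644]
tool_rot: [0.889, 0.458, -0.0, -0.001]
wrist_force: [-0.6, -0.0, -0.5]
grip_width: 0.05
```

>>> jog_arm(series=[[[0,0,10,0],[0,0,10,0],[0,0,10,0]]])

```text
time: 3.88
tool_pos: [0.5597, -0.2777, 0.0572]
tool_rot: [0.889, 0.458, 0.0, 0.001]
wrist_force: [0.3, -0.3, 0.1]
grip_width: 0.05
```

```bash
python3 - <<'E'
from h import *
s,im=snap('wrist','w3'); print(s['tool_pos'],s['wrist_force'])
s,im=snap('side','s3');cv2.imwrite('pics/s3a.png',cv2.resize(im[230:320,290:410],None,fx=6,fy=6,interpolation=cv2.INTER_CUBIC))
E
```

```text
[ 0.55969154 -0.27768814  0.05717563] [ 0.25564991 -0.33093736  0.13025135]
```

View pics/s3a.png

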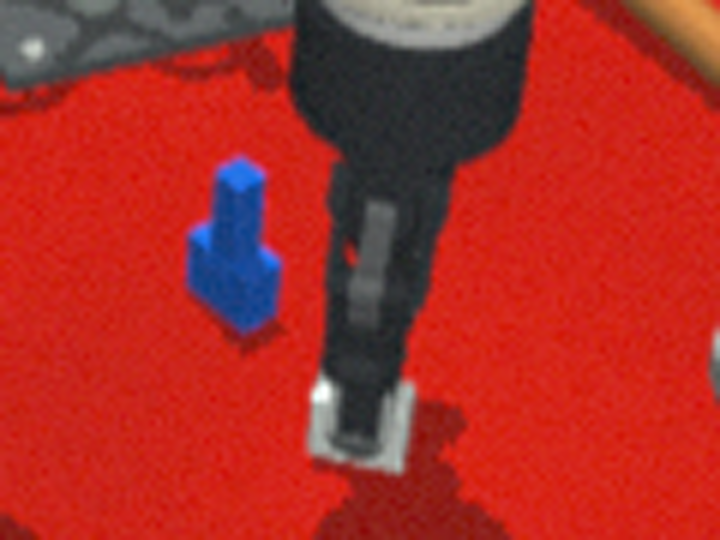

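View pics/w3.png

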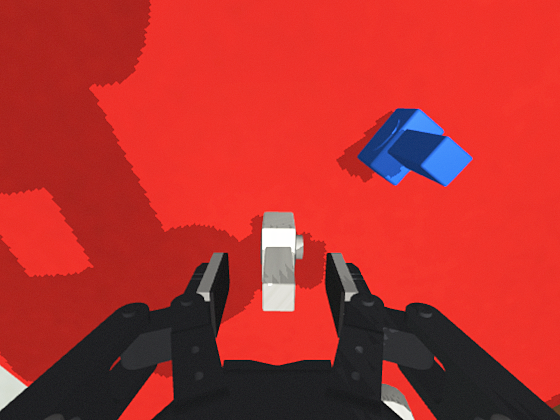

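>>> jog_arm(series=[[[1.5,-1.5,-1,0],[1.5,-1.5,-1,0]]])

```text
time: 4.22
tool_pos: [0.5588, -0.2751, 0.0578]
tool_rot: [0.889, 0.458, 0.0, 0.0]
wrist_force: [0.3, 0.4, 0.5]
grip_width: 0.0505
```

>>> jog_arm(series=[[[0,0,0,0],[0,0,0,0],[0,0,0,0],[0,0,0,0],[0,0,0,0]]], claw=8, newtons=40)

```text
time: 4.85
tool_pos: [0.5587, -0.2751, 0.0574]
tool_rot: [0.889, 0.458, -0.0, -0.0]
wrist_force: [-1.6, 0.9, 1.9]
grip_width: 0.0135
```

>>> jog_arm(series=[[[0,0,-15,0],[0,0,-45,0],[0,0,-80,0],[0,0,-105,0],[0,0,-105,0]]])

```text
time: 5.48
tool_pos: [0.5601, -0.2762, 0.1651]
tool_rot: [0.889, 0.458, 0.001, 0.002]
wrist_force: [0.4, -0.6, -2.8]
grip_width: 0.0134
```

```bash
python3 - <<'E'
from h import *
s=bot.observe();print(s['tool_pos'],tooldelta([0.62,-0.0055,0.163]),s['grip_width'])
E
```

```text
[ 0.56013124 -0.27618136  0.16510369] [ 255.21675311 -108.25503233    1.53227373] 0.013411617813400634
```

Rod end is held, with the wrist force showing about 2–3 N of weight. Next I'll carry it to above the seat.

>>> jog_arm(series=[[[40,-17,0,-0.12],[90,-38,0,-0.25],[140,-60,0,-0.38],[190,-81,0,-0.5],[232,-98,0,-0.63]]])

```text
time: 6.1
tool_pos: [0.6126, -0.0272, 0.1609]
tool_rot: [0.701, 0.713, -0.001, -0.001]
wrist_force: [0.6, -1.0, -1.4]
grip_width: 0.0133
```

>>> jog_arm(series=[[[0,0,0,0],[0,0,0,0]]])

```text
time: 6.35
tool_pos: [0.6127, -0.0295, 0.1613]
tool_rot: [0.703, 0.711, -0.001, -0.001]
wrist_force: [0.4, 0.7, -2.7]
grip_width: 0.0132
```

```bash
python3 - <<'E'
from h import *
s,im=snap('wrist','w4');R=Rn.from_quat(s['tool_rot']).as_matrix();print(s['tool_pos'],tooldelta([0.62,-0.0055,0.163]),s['grip_width'],np.arctan2(R[1,0],R[0,0]))
s,im=snap('side','s4');cv2.imwrite('pics/s4a.png',cv2.resize(im[170:260,240:360],None,fx=6,fy=6,interpolation=cv2.INTER_CUBIC))
E
```

```text
[ 0.6126729  -0.02945829  0.1612569 ] [24.49769227  7.48953223 -1.54070661] 0.013214832167289853 1.5819267259594147
```

View pics/w4.png

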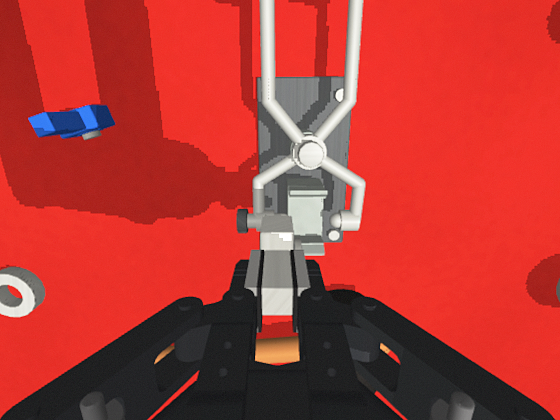

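View pics/s4a.png

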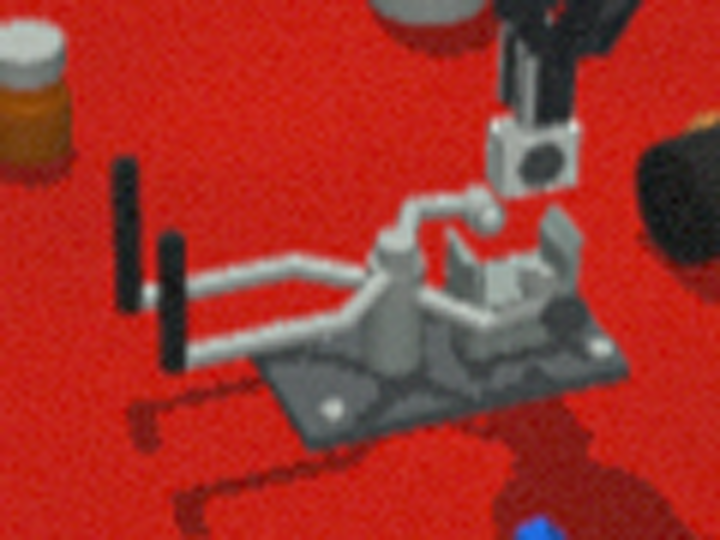

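```bash
python3 - <<'E'
import cv2
im=cv2.imread('pics/w4.png')
cv2.imwrite('pics/w4a.png',cv2.resize(im[130:320,230:370],None,fx=4,fy=4,interpolation=cv2.INTER_CUBIC)[:, :])
cv2.imwrite('pics/w4b.png',cv2.resize(im[165:265,235:365],None,fx=6,fy=6,interpolation=cv2.INTER_CUBIC)[:, :])
E
```

```text
(no output)
```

View pics/w4b.png

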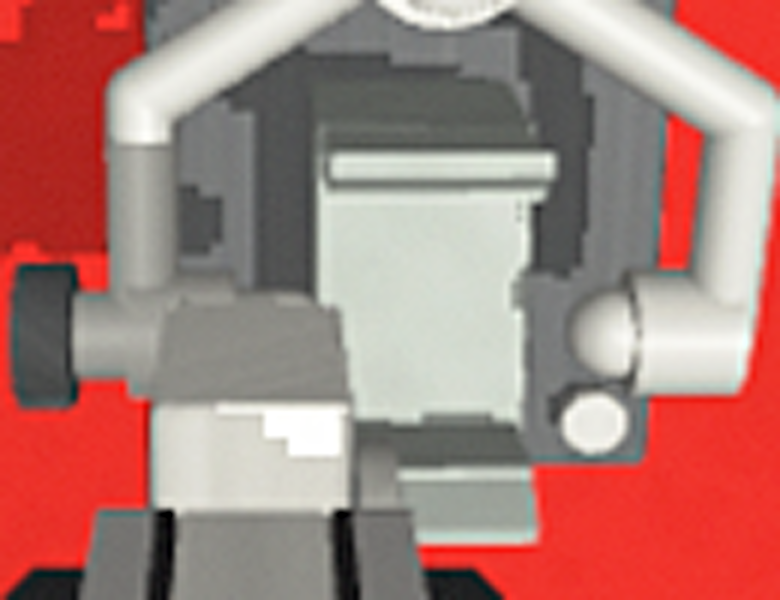

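```bash
python3 - <<'E'
from h import *
s=load('w4'); h=lambda x,y:(235+x/6-.42,165+y/6-.42)
def pr(n,p,z):
    X=plane('wrist',h(*p),z,s);print(n,p,z,X.round(4),tooldelta(X,s).round(1))
for x,y in [(330,152),(556,152),(538,541),(330,185),(556,185)]: pr('wall',(x,y),.061)
for x,y in [(318,300),(523,300),(520,425)]: pr('floor',(x,y),.038)
pr('noseL',(572,333),.052)
pr('armL',(745,345),.052); pr('knob',(12,335),.052)
zt=s['tool_pos'][2]-.0573+.028   # block top
zb=zt-.028
for x,y in [(152,402),(348,402)]: pr('blocktop',(x,y),zt)
for x,y in [(180,300),(333,305)]: pr('blockbot',(x,y),zb)
E
```

```text
wall (330, 152) 0.061 [ 0.5933 -0.0199  0.061 ] [  9.8 -19.  100.3]
wall (556, 152) 0.061 [0.593  0.0082 0.061 ] [ 37.9 -19.  100.3]
wall (538, 541) 0.061 [0.6466 0.0091 0.061 ] [ 38.2  34.6 100.2]
wall (330, 185) 0.061 [ 0.5976 -0.0198  0.061 ] [  9.9 -14.8 100.3]
wall (556, 185) 0.061 [0.5973 0.0084 0.061 ] [ 38.1 -14.8 100.3]
floor (318, 300) 0.038 [ 0.6211 -0.02    0.038 ] [  9.4   8.8 123.2]
floor (523, 300) 0.038 [0.6208 0.0089 0.038 ] [ 38.3   8.8 123.2]
floor (520, 425) 0.038 [0.6399 0.0095 0.038 ] [ 38.7  27.9 123.2]
noseL (572, 333) 0.052 [0.6204 0.0134 0.052 ] [ 42.8   8.4 109.2]
armL (745, 345) 0.052 [0.6219 0.0367 0.052 ] [ 66.1  10.1 109.2]
knob (12, 335) 0.052 [ 0.6215 -0.0613  0.052 ] [-31.9   8.7 109.3]
blocktop (152, 402) 0.13195689621070916 [ 0.597  -0.0382  0.132 ] [ -8.6 -15.7  29.3]
blocktop (348, 402) 0.13195689621070916 [ 0.5969 -0.021   0.132 ] [  8.6 -15.7  29.3]
blockbot (180, 300) 0.10395689621070917 [ 0.5976 -0.0368  0.104 ] [ -7.2 -15.   57.3]
blockbot (333, 305) 0.10395689621070917 [ 0.598  -0.0212  0.104 ] [  8.5 -14.5  57.3]
```

View pics/w4a.png

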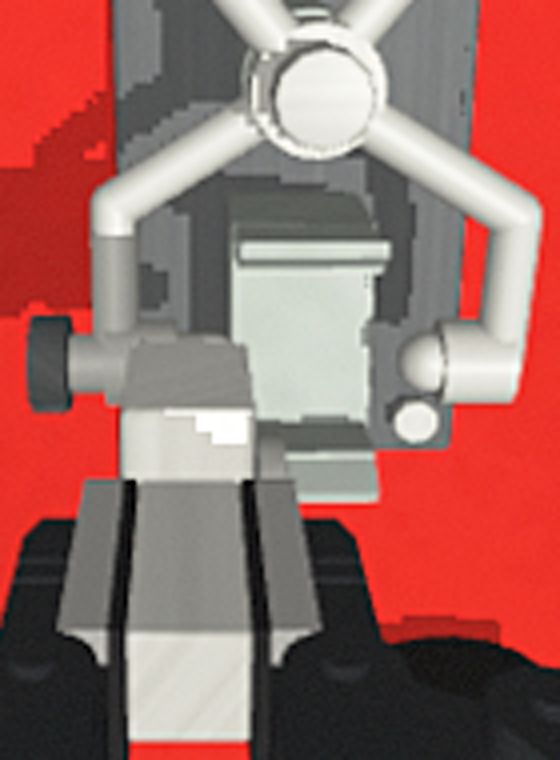

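>>> jog_arm(series=[[[12,3,0,0],[24,6.3,0,0],[24,6.3,15,0],[24,6.3,30,0],[24,6.3,30,0]]])

```text
time: 7.08
tool_pos: [0.6177, -0.0053, 0.13]
tool_rot: [0.703, 0.711, -0.001, -0.002]
wrist_force: [-0.2, -0.6, -1.1]
grip_width: 0.013
```

>>> jog_arm(series=[[[0,0,0,0]]])

```text
time: 7.2
tool_pos: [0.6193, -0.0055, 0.1319]
tool_rot: [0.703, 0.711, -0.0, -0.0]
wrist_force: [0.2, 1.3, -1.8]
grip_width: 0.0133
```

```bash
python3 - <<'E'
from h import *
s,im=snap('wrist','w5');print(s['tool_pos'],s['wrist_force'])
cv2.imwrite('pics/w5b.png',cv2.resize(im[150:270,220:350],None,fx=5,fy=5,interpolation=cv2.INTER_CUBIC))
s,im=snap('side','s5');cv2.imwrite('pics/s5a.png',cv2.resize(im[190:250,280:360],None,fx=8,fy=8,interpolation=cv2.INTER_CUBIC))
E
```

```text
[ 0.6193105  -0.00546942  0.13194889] [ 0.18036882  1.26880789 -1.77709699]
```

View pics/w5b.png

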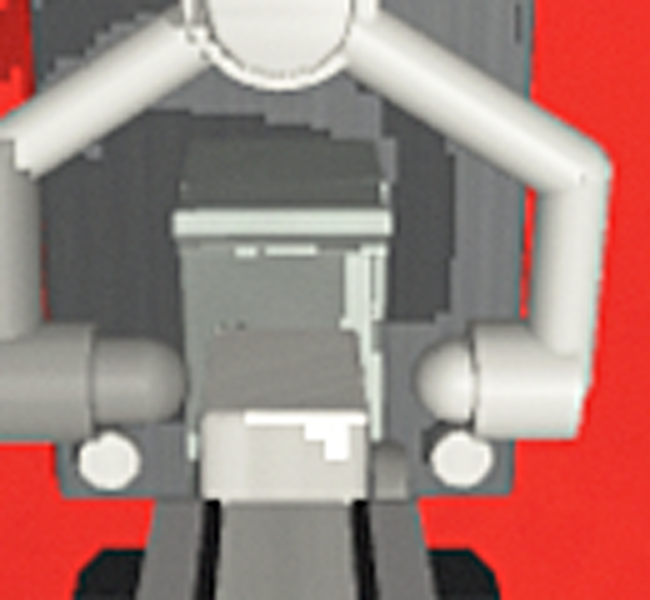

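View pics/s5a.png

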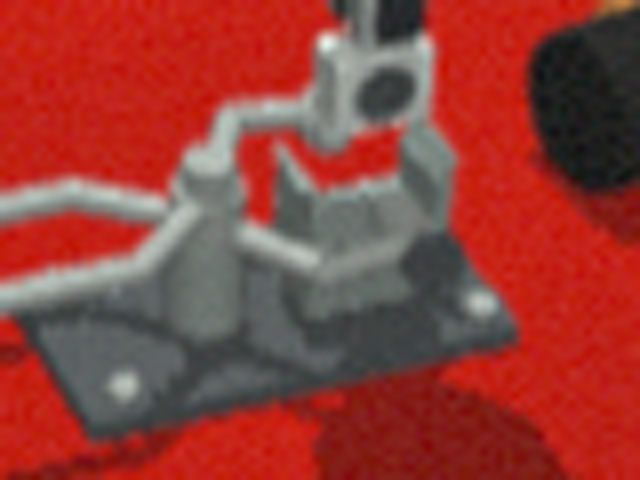

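```bash
python3 - <<'E'
from h import *
s=load('w5'); h=lambda x,y:(220+x/5-.4,150+y/5-.4)
def pr(n,p,z):
    X=plane('wrist',h(*p),z,s);print(n,p,z,X.round(4),tooldelta(X,s).round(1))
for x,y in [(173,212),(393,212),(176,240),(390,236)]: pr('wall',(x,y),.061)
pr('noseL',(417,385),.052); pr('noseR',(186,380),.052)
zt=s['tool_pos'][2]-.0573+.028;zb=zt-.028
for x,y in [(203,412),(366,412)]: pr('blocktop',(x,y),zt)
for x,y in [(210,333),(358,333)]: pr('blockbot',(x,y),zb)
E
```

```text
wall (173, 212) 0.061 [ 0.5938 -0.02    0.061 ] [-14.3 -25.6  71. ]
wall (393, 212) 0.061 [0.5935 0.0084 0.061 ] [ 14.2 -25.6  71. ]
wall (176, 240) 0.061 [ 0.5976 -0.0197  0.061 ] [-14.  -21.8  71. ]
wall (390, 236) 0.061 [0.5967 0.0081 0.061 ] [ 13.8 -22.4  71. ]
noseL (417, 385) 0.052 [0.6212 0.0133 0.052 ] [18.7  2.1 79.9]
noseR (186, 380) 0.052 [ 0.6208 -0.0192  0.052 ] [-13.7   1.3  79.9]
blocktop (203, 412) 0.1026488871384518 [ 0.6039 -0.014   0.1026] [ -8.4 -15.4  29.3]
blocktop (366, 412) 0.1026488871384518 [0.6038 0.0031 0.1026] [  8.7 -15.4  29.3]
blockbot (210, 333) 0.0746488871384518 [ 0.6054 -0.0147  0.0746] [ -9.  -14.   57.3]
blockbot (358, 333) 0.0746488871384518 [0.6052 0.0036 0.0746] [  9.2 -14.   57.3]
```

>>> jog_arm(series=[[[0,-0.5,8,0],[0,-0.5,16,0],[0,-0.5,23,0],[0,-0.5,30,0],[0,-0.5,33,0]]])

```text
time: 7.92
tool_pos: [0.6187, -0.0052, 0.0986]
tool_rot: [0.703, 0.711, -0.0, -0.0]
wrist_force: [0.4, -1.0, -2.1]
grip_width: 0.0132
```

>>> jog_arm(series=[[[0,0,1,0],[0,0,2,0],[0,0,3,0],[0,0,3,0]]])

```text
time: 8.43
tool_pos: [0.619, -0.0053, 0.0964]
tool_rot: [0.703, 0.711, -0.0, 0.0]
wrist_force: [-0.1, 0.6, -1.7]
grip_width: 0.0138
```

```bash
python3 - <<'E'
from h import *
s,im=snap('side','s6');print(s['tool_pos'],s['wrist_force'],tooldelta([0.6193,-.0055,.0954]));cv2.imwrite('pics/s6a.png',cv2.resize(im[190:250,280:360],None,fx=8,fy=8,interpolation=cv2.INTER_CUBIC))
E
```

```text
[ 0.61899213 -0.00532252  0.09637254] [-0.06495478  0.6386192  -1.73896223] [-0.21016681  0.30734519  0.99113389]
```

View pics/s6a.png

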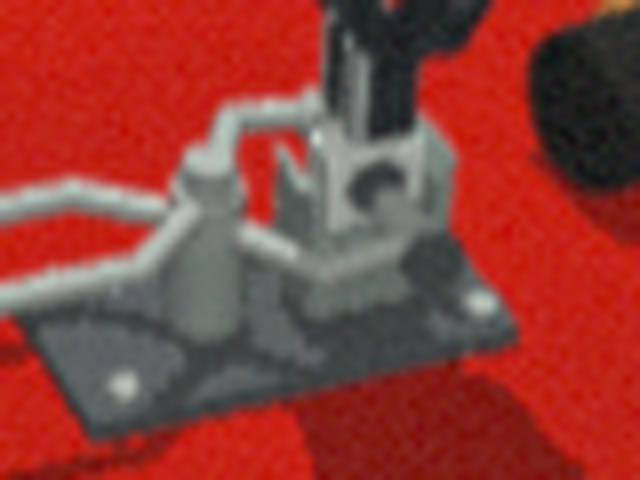

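It is in between the walls and about 1 mm above the floor. I'll lower gently until contact shows.

>>> jog_arm(series=[[[0,0,0.5,0],[0,0,1,0],[0,0,1,0]]])

```text
time: 8.85
tool_pos: [0.619, -0.0053, 0.0954]
tool_rot: [0.703, 0.711, -0.0, 0.0]
wrist_force: [-0.4, 0.2, -1.3]
grip_width: 0.0132
```

>>> jog_arm(series=[[[0,0,0.5,0],[0,0,0.5,0]]])

```text
time: 9.1
tool_pos: [0.619, -0.0053, 0.0954]
tool_rot: [0.703, 0.711, 0.0, 0.0]
wrist_force: [-2.6, -0.6, 4.9]
grip_width: 0.0133
```

>>> jog_arm(series=[[[0,0,-0.5,0],[0,0,-0.5,0],[0,0,-0.5,0],[0,0,-0.5,0],[0,0,-0.5,0]]], claw=34, newtons=20)

```text
time: 9.72
tool_pos: [0.6189, -0.0053, 0.0952]
tool_rot: [0.703, 0.711, -0.0, -0.0]
wrist_force: [0.7, -0.6, 0.1]
grip_width: 0.0337
```

>>> jog_arm(series=[[[0,0,-8,0],[0,0,-25,0],[0,0,-55,0],[0,0,-80,0],[0,0,-80,0]]])

```text
time: 10.35
tool_pos: [0.6211, -0.0055, 0.1788]
tool_rot: [0.703, 0.711, 0.002, 0.002]
wrist_force: [-0.2, 0.3, 0.5]
grip_width: 0.034
```

```bash
python3 - <<'E'
from h import *
s,im=snap('wrist','w7');print(s['tool_pos'],s['wrist_force'])
s,im=snap('side','s7');cv2.imwrite('pics/s7a.png',cv2.resize(im[170:260,240:360],None,fx=6,fy=6,interpolation=cv2.INTER_CUBIC))
E
```

```text
[ 0.62106063 -0.00548867  0.1788155 ] [-0.1595686   0.32255436  0.46877033]
```

View pics/w7.png

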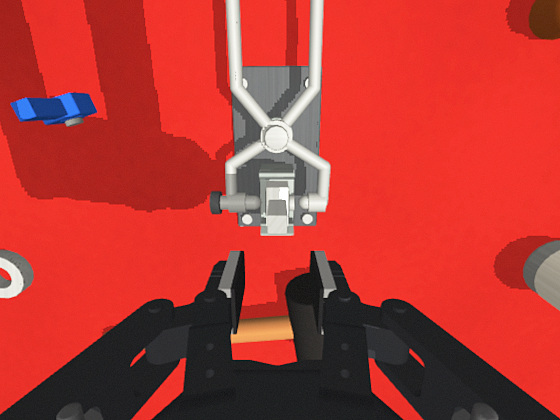

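View pics/s7a.png

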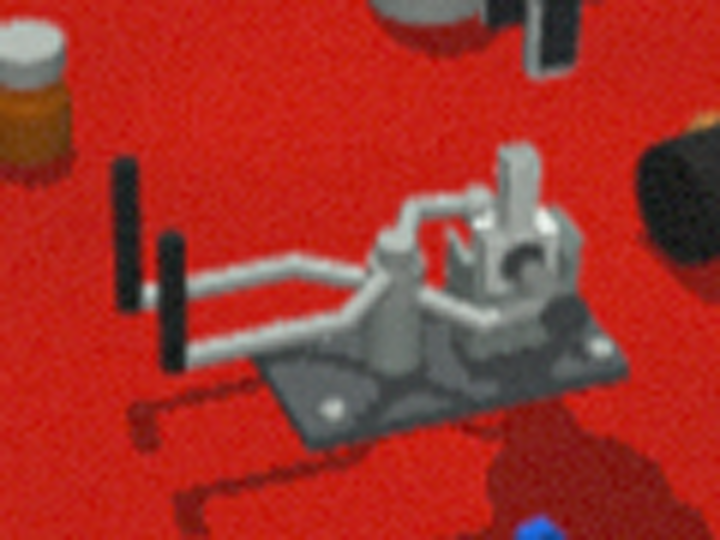

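```bash
python3 - <<'E'
from h import *
s=bot.observe();print(s['tool_pos'],tooldelta([0.454,-0.0085,0.18]))
E
```

```text
[ 0.6190816  -0.00528687  0.17593134] [  -1.36287027 -165.10287393   -4.2423131 ]
```

>>> jog_arm(series=[[[0,-30,-5,0],[0,-70,-5,0],[-1,-110,-5,0],[-1,-145,-5,0],[-1,-165,-5,0]]], claw=85.4)

```text
time: 11.08
tool_pos: [0.4508, -0.0078, 0.1792]
tool_rot: [0.703, 0.711, -0.001, -0.001]
wrist_force: [0.1, -0.2, 0.3]
grip_width: 0.0854
```

>>> jog_arm(series=[[[0,0,0,0],[0,0,0,0]]])

```text
time: 11.32
tool_pos: [0.455, -0.0082, 0.1802]
tool_rot: [0.703, 0.711, 0.0, 0.0]
wrist_force: [0.6, -0.5, -0.4]
grip_width: 0.0854
```

```bash
python3 - <<'E'
from h import *
s,im=snap('wrist','w8');print(s['tool_pos'],s['grip_width'])
E
```

```text
[ 0.45501393 -0.00823725  0.18020383] 0.08540008857016153
```

View pics/w8.png

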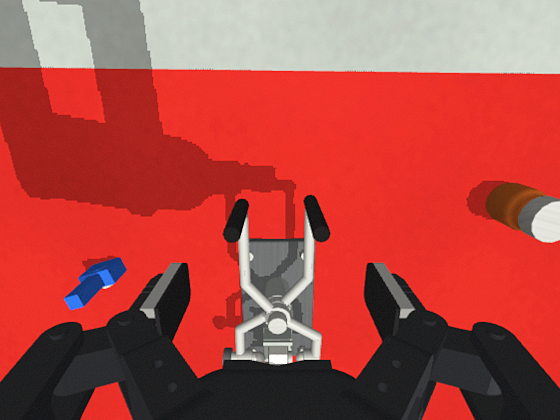

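```bash
python3 - <<'E'
from h import *
im=cv2.imread('pics/w8.png')
cv2.imwrite('pics/w8a.png',cv2.resize(im[185:255,210:345],None,fx=5.8,fy=5.8,interpolation=cv2.INTER_CUBIC))
s=load('w8')
for p in [(239,205),(311,203)]: print(tooldelta(plane('wrist',p,.118,s),s).round(1))
E
```

```text
[-23.3 -19.7  62.2]
[ 21.6 -21.   62.2]
```

View pics/w8a.png

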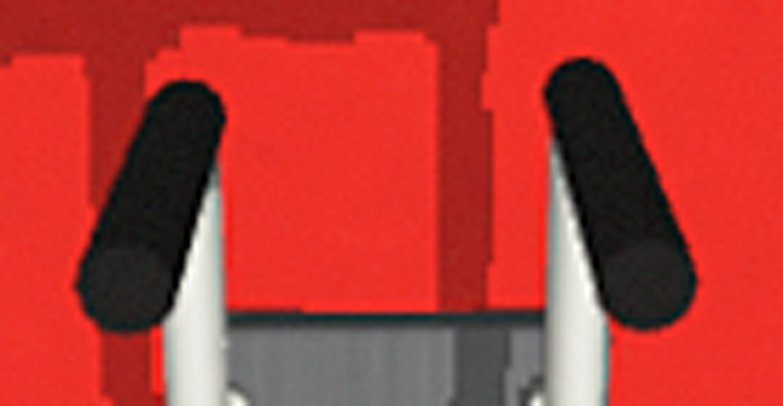

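```bash
python3 - <<'E'
from h import *
s=load('w8')
for p in [(125,286),(648,285)]:
    X=plane('wrist',(210+p[0]/5.8-.41,185+p[1]/5.8-.41),.118,s); print(X.round(4),tooldelta(X,s).round(1))
E
```

```text
[ 0.4553 -0.0374  0.118 ] [-29.1  -0.1  62.2]
[0.4546 0.0208 0.118 ] [29.  -0.2 62.2]
```

>>> jog_arm(series=[[[0,-1,20,0],[0,-1,40,0],[0,-1,60,0],[0,-1,78,0],[0,-1,78,0]]])

```text
time: 12.0
tool_pos: [0.453, -0.0081, 0.1011]
tool_rot: [0.703, 0.711, -0.001, -0.001]
wrist_force: [-0.3, 0.7, 0.1]
grip_width: 0.0855
```

>>> jog_arm(series=[[[0,0,0,0],[0,0,0,0],[0,0,0,0]]], claw=74, newtons=20)

```text
time: 12.38
tool_pos: [0.4535, -0.0082, 0.1029]
tool_rot: [0.703, 0.711, 0.0, 0.001]
wrist_force: [-0.7, -0.9, -0.2]
grip_width: 0.074
```

```bash
python3 - <<'E'
from h import *
s,im=snap('wrist','w9');print(s['tool_pos'],s['grip_width'])
E
```

```text
[ 0.45345325 -0.00821057  0.10288214] 0.07396822390890635
```

View pics/w9.png

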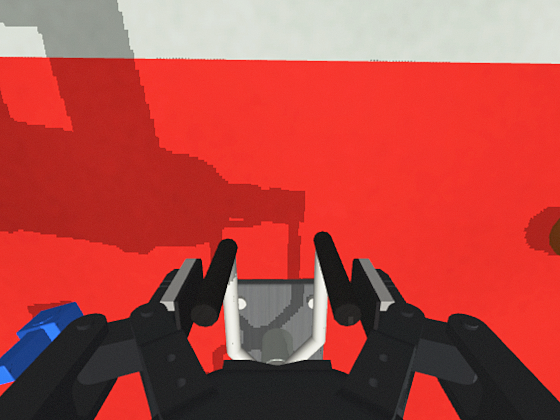

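>>> jog_arm(series=[[[0,0,0,0],[0,0,0,0],[0,0,0,0]]], claw=70)

```text
time: 12.8
tool_pos: [0.4531, -0.0082, 0.1024]
tool_rot: [0.703, 0.711, 0.0, 0.0]
wrist_force: [-0.2, -0.6, 0.3]
grip_width: 0.0699
```

>>> jog_arm(series=[[[0,0,0,0],[0,0,0,0],[0,0,0,0]]], claw=67)

```text
time: 13.18
tool_pos: [0.453, -0.0081, 0.1023]
tool_rot: [0.703, 0.711, -0.0, 0.0]
wrist_force: [-0.9, -0.4, 1.7]
grip_width: 0.0667
```

>>> jog_arm(series=[[[0,0,0,0],[0,0,0,0],[0,0,0,0]]], claw=64)

```text
time: 13.55
tool_pos: [0.4529, -0.0081, 0.1023]
tool_rot: [0.703, 0.711, -0.0, -0.0]
wrist_force: [0.0, 0.1, 1.6]
grip_width: 0.0642
```

>>> jog_arm(series=[[[0,0,0,0],[0,0,0,0],[0,0,0,0]]], claw=62)

```text
time: 13.92
tool_pos: [0.4528, -0.0081, 0.1023]
tool_rot: [0.703, 0.711, -0.0, -0.0]
wrist_force: [-0.8, -0.3, 2.1]
grip_width: 0.0616
```

>>> jog_arm(series=[[[0,0,0,0],[0,0,0,0],[0,0,0,0]]], claw=60)

```text
time: 14.3
tool_pos: [0.4528, -0.0081, 0.1023]
tool_rot: [0.703, 0.711, -0.0, -0.0]
wrist_force: [-1.7, 0.5, 1.8]
grip_width: 0.06
```

>>> jog_arm(series=[[[0,0,0,0],[0,0,0,0],[0,0,0,0]]], claw=58)

```text
time: 14.68
tool_pos: [0.4529, -0.0081, 0.1023]
tool_rot: [0.703, 0.711, -0.0, -0.0]
wrist_force: [-1.8, -0.2, 1.6]
grip_width: 0.058
```

```bash
python3 - <<'E'
from h import *
s,im=snap('wrist','w10');print(s['tool_pos'],s['grip_width'])
s,im=snap('side','s10');cv2.imwrite('pics/s10a.png',cv2.resize(im[170:260,240:360],None,fx=6,fy=6,interpolation=cv2.INTER_CUBIC))
E
```

```text
[ 0.45287918 -0.00813262  0.10228711] 0.05799704032737682
```

View pics/w10.png

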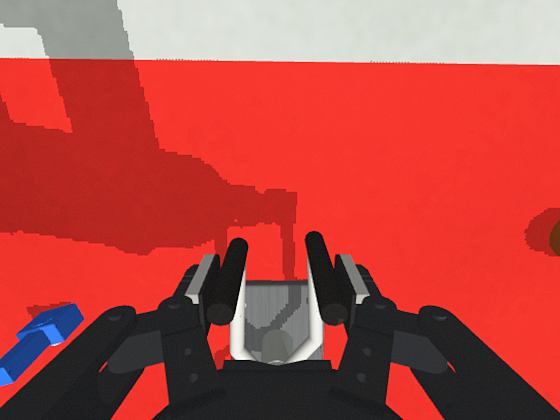

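View pics/s10a.png

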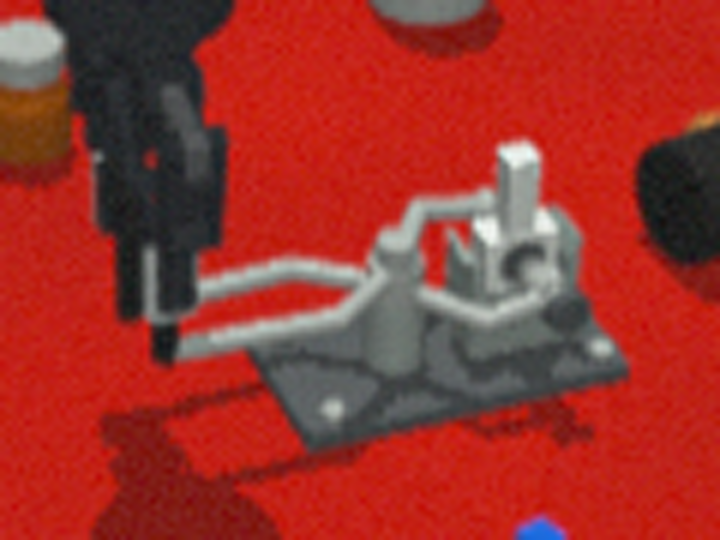

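>>> jog_arm(series=[[[0,0,0,0],[0,0,0,0],[0,0,0,0]]], claw=56.5)

```text
time: 15.15
tool_pos: [0.4529, -0.0081, 0.1023]
tool_rot: [0.703, 0.711, -0.0, -0.0]
wrist_force: [-2.0, 1.1, 2.2]
grip_width: 0.0562
```

>>> jog_arm(series=[[[0,0,0,0],[0,0,0,0],[0,0,0,0]]], claw=55.5)

```text
time: 15.52
tool_pos: [0.4529, -0.0082, 0.1023]
tool_rot: [0.703, 0.711, -0.0, 0.0]
wrist_force: [-0.9, -1.2, 2.2]
grip_width: 0.0555
```

>>> jog_arm(series=[[[0,0,0,0],[0,0,0,0],[0,0,0,0]]], claw=54.5)

```text
time: 15.9
tool_pos: [0.453, -0.0082, 0.1023]
tool_rot: [0.703, 0.711, -0.0, 0.0]
wrist_force: [-1.7, -1.0, 2.3]
grip_width: 0.0546
```

>>> jog_arm(series=[[[0,0,0,0],[0,0,0,0],[0,0,0,0]]], claw=53.5)

```text
time: 16.27
tool_pos: [0.453, -0.0082, 0.1023]
tool_rot: [0.703, 0.711, -0.0, 0.0]
wrist_force: [-1.4, -0.5, 2.4]
grip_width: 0.0533
```

>>> jog_arm(series=[[[0,0,0,0],[0,0,0,0],[0,0,0,0]]], claw=52.8)

```text
time: 16.65
tool_pos: [0.453, -0.0081, 0.1023]
tool_rot: [0.703, 0.711, -0.0, 0.0]
wrist_force: [-2.1, -0.2, 3.0]
grip_width: 0.053
```

>>> jog_arm(series=[[[0,0,0,0],[0,0,0,0],[0,0,0,0]]], claw=52.2)

```text
time: 17.02
tool_pos: [0.453, -0.0081, 0.1024]
tool_rot: [0.703, 0.711, -0.0, 0.0]
wrist_force: [-1.3, -1.0, 4.4]
grip_width: 0.0526
```

>>> jog_arm(series=[[[0,0,0,0],[0,0,0,0],[0,0,0,0]]], claw=51.6)

```text
time: 17.4
tool_pos: [0.453, -0.0081, 0.1024]
tool_rot: [0.703, 0.711, -0.0, 0.0]
wrist_force: [-2.2, -0.1, 5.6]
grip_width: 0.052
```

>>> jog_arm(series=[[[0,0,0,0],[0,0,0,0],[0,0,0,0]]], claw=51.1)

```text
time: 17.77
tool_pos: [0.4529, -0.0081, 0.1024]
tool_rot: [0.703, 0.711, -0.0, 0.0]
wrist_force: [-2.4, 0.5, 5.8]
grip_width: 0.051
```

>>> jog_arm(series=[[[0,0,0,0],[0,0,0,0],[0,0,0,0]]], claw=50.6)

```text
time: 18.15
tool_pos: [0.4529, -0.0081, 0.1025]
tool_rot: [0.703, 0.711, -0.0, -0.0]
wrist_force: [-2.1, -0.1, 6.7]
grip_width: 0.0503
```

>>> jog_arm(series=[[[0,0,0,0],[0,0,0,0],[0,0,0,0]]], claw=50.1)

```text
time: 18.52
tool_pos: [0.4529, -0.0081, 0.1025]
tool_rot: [0.703, 0.711, -0.0, -0.0]
wrist_force: [-2.6, -0.0, 6.7]
grip_width: 0.0499
```

>>> jog_arm(series=[[[0,0,0,0],[0,0,0,0],[0,0,0,0]]], claw=49.6)

```text
time: 18.9
tool_pos: [0.4529, -0.0081, 0.1026]
tool_rot: [0.703, 0.711, -0.0, -0.0]
wrist_force: [-3.1, -0.1, 8.1]
grip_width: 0.0498
```

```bash
python3 - <<'E'
from h import *
s,im=snap('top','t11');cv2.imwrite('pics/t11a.png',cv2.resize(im[150:210,260:320],None,fx=9,fy=9,interpolation=cv2.INTER_CUBIC))
s,im=snap('side','s11');cv2.imwrite('pics/s11a.png',cv2.resize(im[190:250,280:360],None,fx=8,fy=8,interpolation=cv2.INTER_CUBIC))
E
```

```text
(no output)
```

View pics/t11a.png

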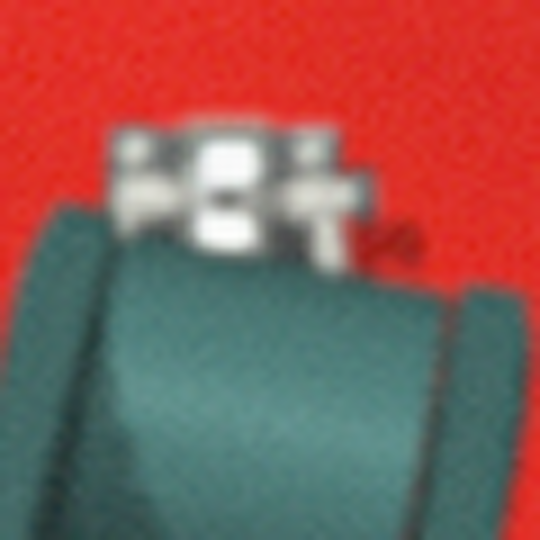

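View pics/s11a.png

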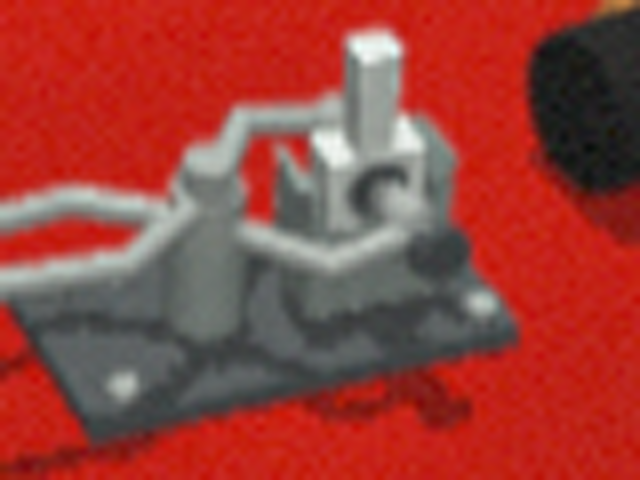

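The jaws are on the rod end and Fz (pad friction) is rising with the squeeze. I'll continue in small steps.

>>> jog_arm(series=[[[0,0,0,0],[0,0,0,0],[0,0,0,0]]], claw=49.1)

```text
time: 19.38
tool_pos: [0.4529, -0.0081, 0.1026]
tool_rot: [0.703, 0.711, -0.0, -0.0]
wrist_force: [-3.9, 0.0, 7.8]
grip_width: 0.0491
```

>>> jog_arm(series=[[[0,0,0,0],[0,0,0,0],[0,0,0,0]]], claw=48.6)

```text
time: 19.75
tool_pos: [0.4528, -0.008, 0.1027]
tool_rot: [0.703, 0.711, -0.0, -0.0]
wrist_force: [-2.9, -0.1, 10.3]
grip_width: 0.049
```

>>> jog_arm(series=[[[0,0,0,0],[0,0,0,0],[0,0,0,0]]], claw=48.1)

```text
time: 20.12
tool_pos: [0.4528, -0.0081, 0.1027]
tool_rot: [0.703, 0.711, -0.0, -0.0]
wrist_force: [-3.8, 0.6, 10.7]
grip_width: 0.0482
```

>>> jog_arm(series=[[[0,0,0,0],[0,0,0,0],[0,0,0,0]]], claw=47.7)

```text
time: 20.5
tool_pos: [0.4528, -0.008, 0.1027]
tool_rot: [0.703, 0.711, -0.0, -0.0]
wrist_force: [-3.8, 0.7, 12.2]
grip_width: 0.0479
```

>>> jog_arm(series=[[[0,0,0,0],[0,0,0,0],[0,0,0,0]]], claw=47.4)

```text
time: 20.88
tool_pos: [0.4527, -0.008, 0.1028]
tool_rot: [0.703, 0.711, -0.0, -0.0]
wrist_force: [-3.9, 0.2, 12.1]
grip_width: 0.0475
```

>>> jog_arm(series=[[[0,0,0,0],[0,0,0,0],[0,0,0,0]]], claw=47.1)

```text
time: 21.25
tool_pos: [0.4527, -0.0081, 0.1028]
tool_rot: [0.703, 0.711, -0.0, -0.0]
wrist_force: [-4.4, 0.1, 12.0]
grip_width: 0.0473
```

>>> jog_arm(series=[[[0,0,0,0],[0,0,0,0],[0,0,0,0]]], claw=46.8)

```text
time: 21.62
tool_pos: [0.4527, -0.0081, 0.1028]
tool_rot: [0.703, 0.711, -0.0, -0.0]
wrist_force: [-4.0, 0.5, 12.4]
grip_width: 0.047
```

>>> jog_arm(series=[[[0,0,0,0],[0,0,0,0],[0,0,0,0]]], claw=46.5)

```text
time: 22.0
tool_pos: [0.4527, -0.008, 0.1028]
tool_rot: [0.703, 0.711, -0.0, -0.0]
wrist_force: [-4.3, -0.2, 11.5]
grip_width: 0.0463
```

>>> jog_arm(series=[[[0,0,0,0],[0,0,0,0],[0,0,0,0]]], claw=46.2)

```text
time: 22.38
tool_pos: [0.4528, -0.0081, 0.1027]
tool_rot: [0.703, 0.711, -0.0, -0.0]
wrist_force: [-4.3, 0.3, 9.9]
grip_width: 0.0462
```

```bash
python3 - <<'E'
from h import *
s,im=snap('top','t12');cv2.imwrite('pics/t12a.png',cv2.resize(im[160:185,265:310],None,fx=16,fy=16,interpolation=cv2.INTER_CUBIC))
s,im=snap('side','s12');cv2.imwrite('pics/s12a.png',cv2.resize(im[190:250,280:360],None,fx=8,fy=8,interpolation=cv2.INTER_CUBIC))
E
```

```text
(no output)
```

View pics/t12a.png

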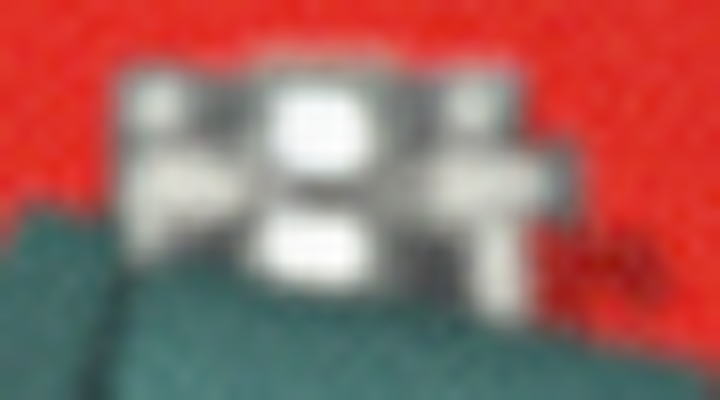

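View pics/s12a.png

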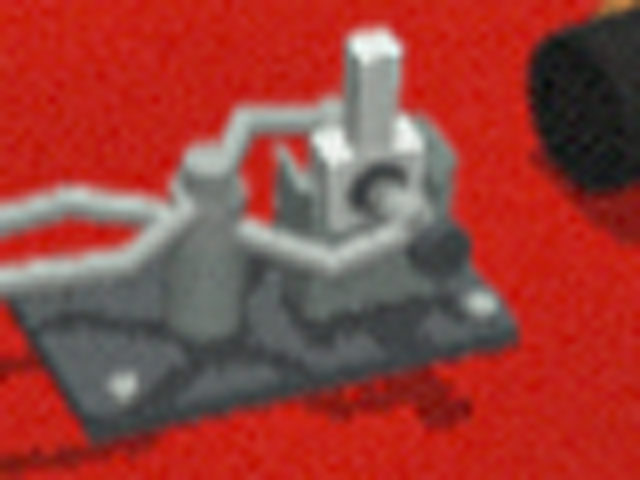

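>>> jog_arm(series=[[[0,0,0,0],[0,0,0,0],[0,0,0,0]]], claw=45.9)

```text
time: 22.85
tool_pos: [0.453, -0.008, 0.1023]
tool_rot: [0.703, 0.711, 0.0, -0.0]
wrist_force: [-0.5, -0.4, 3.2]
grip_width: 0.0464
```

>>> jog_arm(series=[[[0,0,0,0],[0,0,0,0],[0,0,0,0]]])

```text
time: 23.22
tool_pos: [0.453, -0.0081, 0.1023]
tool_rot: [0.703, 0.711, 0.0, 0.0]
wrist_force: [-0.7, 1.2, 2.1]
grip_width: 0.0461
```

A clear drop: Fz went from 12 to 2 N, so the bush has snapped. I'll stop here and open gently.

>>> jog_arm(series=[[[0,0,0,0],[0,0,0,0],[0,0,0,0]]], claw=52)

```text
time: 23.6
tool_pos: [0.4533, -0.0083, 0.1023]
tool_rot: [0.703, 0.711, 0.0, 0.0]
wrist_force: [1.8, -0.5, -2.0]
grip_width: 0.0522
```

>>> jog_arm(series=[[[0,0,0,0],[0,0,0,0],[0,0,0,0]]], claw=60)

```text
time: 23.98
tool_pos: [0.4531, -0.0082, 0.1024]
tool_rot: [0.703, 0.711, 0.0, 0.0]
wrist_force: [1.0, -0.4, -1.1]
grip_width: 0.0599
```

>>> jog_arm(series=[[[0,0,0,0],[0,0,0,0],[0,0,0,0]]], claw=68)

```text
time: 24.35
tool_pos: [0.4529, -0.0081, 0.1023]
tool_rot: [0.703, 0.711, -0.0, 0.0]
wrist_force: [1.2, -0.3, -0.7]
grip_width: 0.0682
```

>>> jog_arm(series=[[[0,0,0,0],[0,0,0,0],[0,0,0,0],[0,0,0,0],[0,0,0,0]]], claw=85.4)

```text
time: 24.98
tool_pos: [0.453, -0.0082, 0.1023]
tool_rot: [0.703, 0.711, -0.0, 0.0]
wrist_force: [-0.3, -0.2, 0.2]
grip_width: 0.0855
```

>>> jog_arm(series=[[[0,1,-10,0],[0,1,-30,0],[0,1,-55,0],[0,1,-80,0],[0,1,-80,0]]])

```text
time: 25.6
tool_pos: [0.4556, -0.0084, 0.1845]
tool_rot: [0.703, 0.711, 0.001, 0.002]
wrist_force: [-0.7, -0.2, -0.9]
grip_width: 0.0851
```

>>> jog_arm(series=[[[0,20,0,0],[0,50,0,0],[0,80,0,0],[0,80,0,0],[0,80,0,0]]])

```text
time: 26.22
tool_pos: [0.5326, -0.0071, 0.1815]
tool_rot: [0.703, 0.711, -0.001, -0.001]
wrist_force: [-0.2, 0.2, -0.7]
grip_width: 0.0851
```

```bash
python3 - <<'E'
from h import *
s,im=snap('wrist','w13');print(s['tool_pos'],s['grip_width'],s['wrist_force'])
cv2.imwrite('pics/w13a.png',cv2.resize(im[80:280,200:350],None,fx=3,fy=3,interpolation=cv2.INTER_CUBIC))
s,im=snap('side','s13');cv2.imwrite('pics/s13a.png',cv2.resize(im[170:260,240:360],None,fx=6,fy=6,interpolation=cv2.INTER_CUBIC))
E
```

```text
[ 0.53264701 -0.00707016  0.18149469] 0.08512802111760472 [-0.20951153  0.24953342 -0.73976152]
```

View pics/w13.png

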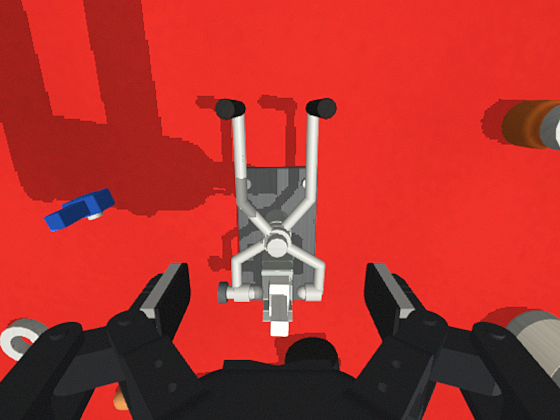

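View pics/w13a.png

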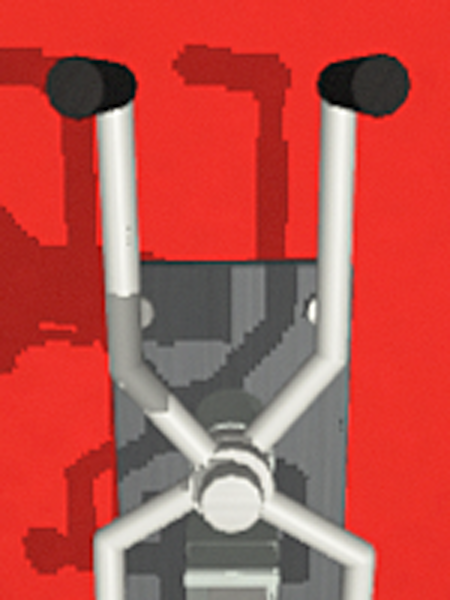

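View pics/s13a.png

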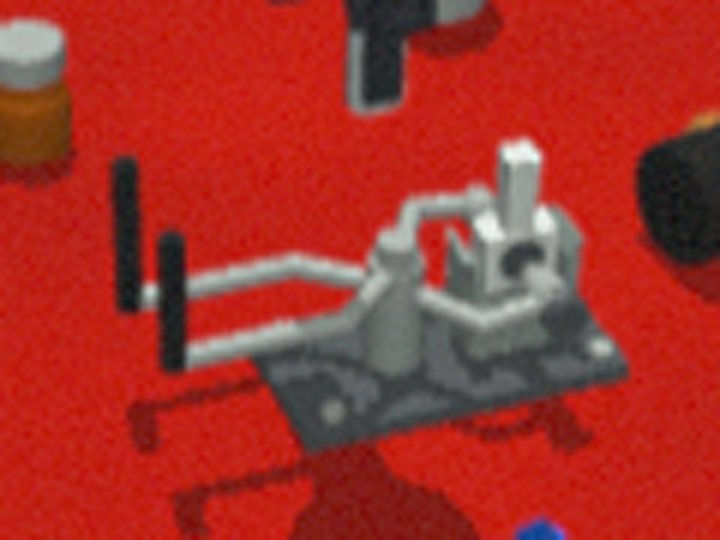

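Handles are open and the rod stands. One look from the +y side will show how far the bush sticks out.

>>> jog_arm(series=[[[30,20,0,0],[60,40,0,0],[80,60,0,0],[80,60,0,0],[80,60,0,0]]])

```text
time: 26.95
tool_pos: [0.5917, 0.073, 0.182]
tool_rot: [0.703, 0.711, -0.001, -0.0]
wrist_force: [-0.6, 0.0, -0.5]
grip_width: 0.085
```

```bash
python3 - <<'E'
from h import *
s,im=snap('wrist','w14');print(s['tool_pos'],s['joint_vel'].round(3))
u=proj('wrist',[.62,-.005,.06],s).astype(int);print(u)
cv2.imwrite('pics/w14a.png',cv2.resize(im[max(0,u[1]-40):u[1]+40,u[0]-50:u[0]+50],None,fx=7,fy=7,interpolation=cv2.INTER_CUBIC))
s3=load('w13')
for p in [(225.7,109),(325.7-0,108)]: print(plane('wrist',p,.118,s3))
E
```

```text
[0.5917206  0.07302145 0.18201953] [-0.011 -0.004  0.007  0.    -0.003  0.001]
[185 235]
[ 0.45598807 -0.03674702  0.118     ]
[0.45481917 0.02031265 0.118     ]
```

View pics/w14a.png

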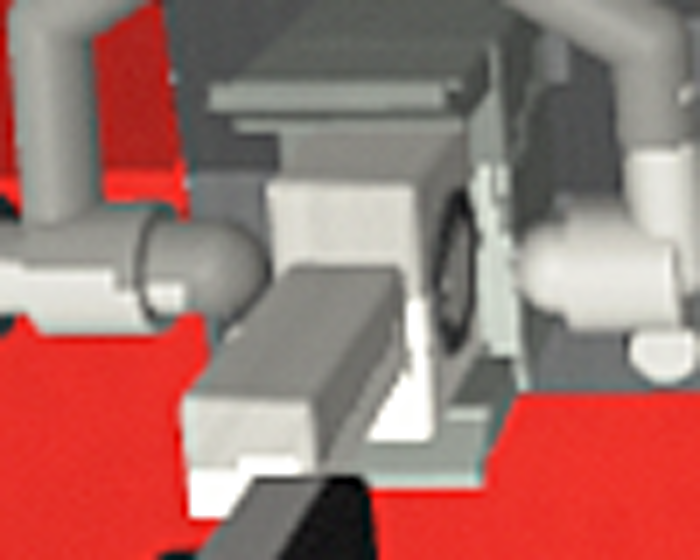

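```bash
python3 - <<'E'
from bench import bot
print(bot.finish_job())
E
```

```text
the job is handed in; nothing more can be done
None
```

The rod end is standing in the cradle with its bush pressed home, and the handles have sprung open again. I handed the job in at about 27 s of the 61 s allowed; the hand-in gives no verdict.

- **Placing:** I picked the rod end up by its shank, turned it so the bush faced +y and set it on the cradle floor until light contact showed. Then I let go and backed off. The pictures showed it upright between the end walls with the bush still out.
- **Squeezing:** I pinched both grips and closed them in steps of 0.3 to 1 mm once the jaws neared the rod end. They met the rod end at about 53 mm finger opening. The gripper cannot measure jaw force, so I judged the squeeze by the vertical wrist force. It rose to about 12 N and fell to about 2 N when the bush gave, at about 46 mm (grip centres about 34 mm apart). I stopped there, held for about 0.4 s and opened gently.
- **Last checks:**
  - The bush is nearly flush with its face.
  - The rod end is upright and clear of both jaws.
  - The grips measured about 57 mm apart.
  - The gripper touched nothing, and nothing I saw of the other things on the bench had moved.

No check failed or disagreed. Two things I could not confirm directly: the peak force of the jaws on the casting, and the exact bush depth, which I judged only from the force drop and the last picture.

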